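Roll-check two lipstick tubes on a flat plate

ROBOT

A 6-joint arm with a two-finger parallel gripper is mounted at the origin on the work surface. World frame = base frame: x ahead of the robot, y to its left, z up, the work surface at z = 0. Lengths are in mm, angles in rad, forces in N, time in s.
With the tool pointing down it reaches from about 375 to 900 mm from the base axis. Payload 3.1 kg.
Tool frame: the origin (TCP) lies at the centre of the arm's flange, where the gripper is bolted on; the fingertips stand 173 mm ahead of it and the grasp point (between the pads) lies 155 mm ahead of it; z points along the fingers, x is the direction in which the jaws open and shut, and the axes are right-handed (so a half turn about z gives the same grasp; the last joint's range is limited). The gripper opens to 85 mm and grips with 20 to 120 N. Pads are 22 mm wide; open, the fingers measure 114 mm over their backs; the gripper's body (76 mm by 85 mm) begins 54 mm behind the grasp point. The pads swing forward as they close: fully open they stand 13 mm farther back than shut.
Start: joints at [1.014, 0.527, 1.433, -0, 1.181, -0.178], TCP at [230.507, 580.917, 404.71] pointing down, gripper open.
Joint ranges: [-3.08, 3.08], [-0.75, 2.2], [0.22, 2.44], [-1.43, 4.57], [0, 2.65], [-2.85, 2.85]. Speed limits (rad/s): [2.79, 2.79, 3.14, 3.14, 3.14, 3.14].

INTERFACE

Orientations are given as [roll, pitch, yaw] about the fixed x, y, z axes, in that order (R = Rz(yaw) Ry(pitch) Rx(roll)).
In Python, from station import * gives the robot as it stands. The module is installed in compiled form; this text tells all that it offers.
- The arm moves only by the tool send_rows, never from a script. Its argument "targets" is a list of rows, each a list of 7 numbers: the shift along the tool's x, y, z in cm, then the turn, a rotation vector about the tool's x, y, z in rad, then the finger opening in cm, from 0 to 8.54. A call has 1 to 12 rows; each row is the pose to reach, as a shift and turn from the pose measured when the call began, along the tool's axes at that moment; what a row does not reach only later rows make up. A row lasts 1/8 s, in which the tool goes at most 62.5 mm and 10.7 degrees, less where a joint would pass 70% of its speed; a pose out of reach is approached as far as the arm can. A call with a gripper value outside its range is refused whole. The fingers move at their own pace and stop on an object; "force" is the grip in N (left out, the last holds). Time passes only in rows, so rows that repeat a pose let the fingers close. It gives the time, the measured TCP pose, the force and the opening at its end, in the units of the state.
- get_obs(): the state, without advancing time (a new reading comes with each control period).
- camera(name): name is "scene" or "top"; returns (picture, depth): 480x640x3 uint8, red, green, blue; 480x640 float32, mm along the optical axis (not along the pixel's ray), 0 where there is no reading.
- calibration(name): a dict with "mtx" (3x3 intrinsics, pixels), "world_from_camera" (4x4, takes a point from camera to world coordinates). Camera axes: x right, y down, z forward; pixel columns grow to the right and rows downward; lengths in mm; the calibration is good to about 2 mm. A picture is of the moment at which its call begins. calibration takes no time and is no camera call.
- close_job(): hands the job in, once; it reports no verdict.
The state is a dict: "clock": time; "qpos": joint angles; "qvel": joint speeds; "joint_efforts": joint torques, N m; "eef_pos": TCP position; "ee_rot": TCP orientation; "contact_force": force on the tool from outside, world axes, zero at the start; "moment": the same for the moment, N m; "grip_width": finger opening in mm.
Only numpy, scipy, OpenCV 4.12 (cv2) and the standard library are available. Lean on these libraries where they do the work, as an engineer would, in place of code of your own. Each camera call takes 0.05 s, during which the arm holds its last target.

TASK

Two capped lipstick tubes lie on the flat metal plate to be checked by rolling; one is straight, the other has its cap on crooked, so it would wobble and lift. Roll the straight one along the plate, without picking it up, until it lies along the stop bar at the plate's end, and put the crooked one, lying flat, in the white reject tray.

Things in the scene. Friction and masses are not known exactly. Their poses are not given: they have to be found in the camera images.
- plate: fixed aluminium plate, 250 mm (x) by 340 mm (y); origin at the centre of its underside, flat top 20 mm above it. Across its +y end stands a steel stop bar, 15 mm thick, 12 mm above the top, inner face at y = +155 mm. Yaw up to 0.3 rad. The tubes start side by side in the other half (y -120 to 0 mm, x about -60 and +60 mm), lying roughly along the plate's x, so they roll along its y
- tube_straight: closed lipstick tube lying down: a straight cylinder 26 mm in diameter, 96 mm long, about 45 g, glossy black base (56 mm) and grey cap (40 mm); rolls easily. Origin on its axis at mid-length; x axis along the tube to the cap (any turn about it). Against the stop bar its origin is at the plate's y = +142 mm, z = 33 mm
- tube_crooked: the same tube with its cap bent sideways by 20 degrees, lying flat with the bend level. Origin on the axis of the black base, 13 mm above the plate's top; x axis along the base (x = -48 to +8 mm) to the cap, which leans to +y and ends at about x = 46, y = 14 mm. Grip it across the base at about x = -10 mm
- tray: fixed white open reject tray on the bench beyond one end or the other of the plate (a solid steel mould block stands beyond the other end), 190 mm (its x) by 130 mm (its y) and 35 mm high outside, 4 mm walls and floor; origin at the centre of its underside
Mind the look-alikes: they are no part of the job. What is shaped like the tube_straight but purple is not meant.

How it is judged:
By the outcome, as a careful person would: the job done as asked, in the order asked, and still so for the second after the job is handed in, with the robot touching nothing.
It also fails if it takes over 53 s, if anything falls off the work surface, if the arm or the gripper's body presses on something with over 40 N, if the wrist force passes 120 N, or if a joint passes its speed limit or range.

## Working session

There is one attempt and no reset: what is moved stays moved. The work goes in short steps, Python scripts to look and compute and a tool call to move; the robot and the scene stay as the last step left them, time stands still between calls to the robot, and variables do not carry over. Pictures are saved under pics/ and viewed, and the job is handed in when it is done.

Besides the shell and the picture viewer there is one more tool, called after "Emit:" as name([rows], argument=value, ...), one row to a line, values as JSON. send_rows: Moves the arm, as the interface text tells. Its arguments: {"type":"object","properties":{"targets":{"type":"array","items":{"type":"array","items":{"type":"number"}}},"force":{"type":"number"}},"required":["targets"]}

```bash
mkdir -p pics; python3 - <<'E'
from station import *
import cv2,numpy as np
for n in("scene","top"):
    p,d=camera(n); np.savez(f"pics/{n}0.npz",p=p,d=d)
    cv2.imwrite(f"pics/{n}0.png",p[:,:,::-1])
    c=calibration(n); print(n,c["mtx"].round(1).tolist(),c["world_from_camera"].round(3).tolist())
o=get_obs();print({k:(np.round(v,3).tolist()) for k,v in o.items()})
E
```

```text
scene [[499.4, 0.0, 321.4], [0.0, 499.4, 245.4], [0.0, 0.0, 1.0]] [[0.176, 0.819, -0.547, 1308.129], [0.984, -0.144, 0.101, -119.57], [0.004, -0.556, -0.831, 1034.887], [0.0, 0.0, 0.0, 1.0]]
top [[591.2, 0.0, 325.7], [0.0, 591.2, 238.7], [0.0, 0.0, 1.0]] [[0.021, -0.994, 0.105, 475.597], [-1.0, -0.021, 0.009, -10.164], [-0.007, -0.105, -0.994, 1539.533], [0.0, 0.0, 0.0, 1.0]]
{'clock': 0.1, 'qpos': [1.015, 0.528, 1.434, -0.0, 1.181, -0.178], 'qvel': [-0.001, -0.004, -0.003, 0.001, -0.0, 0.001], 'joint_efforts': [0.0, -44.33, -17.859, -0.0, 0.004, 0.0], 'eef_pos': [230.352, 580.679, 403.845], 'ee_rot': [-3.141, 0.002, 1.193], 'contact_force': [-1.345, -0.308, -0.708], 'moment': [0.028, -0.007, 0.042], 'grip_width': 85.762}
```

View pics/scene0.png

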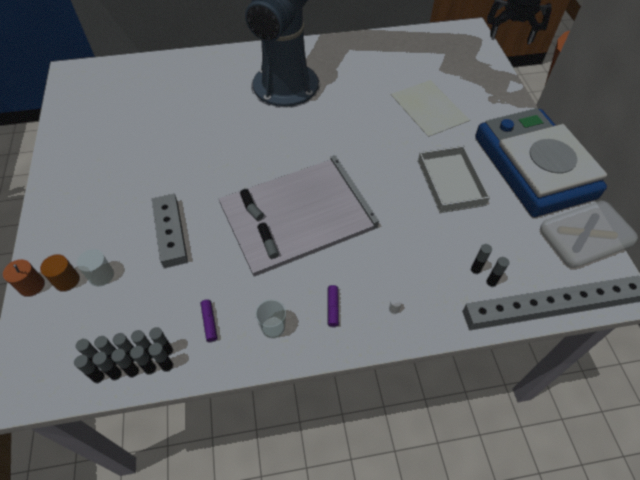

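View pics/top0.png

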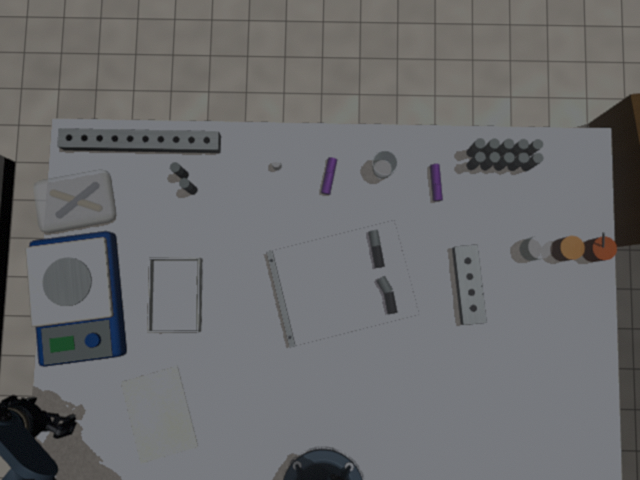

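The top view shows the plate at (265–415, 220–345) with its stop bar on the left (u≈280). The straight tube is near (376,249), the crooked one near (387,294), and the tray near (175,295). The purple look-alikes lie off the plate. Next I'll zoom in.

```bash
python3 - <<'E'
import cv2,numpy as np
z=np.load("pics/top0.npz");p=z["p"]
c=p[210:355,255:425,::-1]; c=np.clip(c.astype(float)*1.8,0,255).astype(np.uint8)
cv2.imwrite("pics/topz.png",cv2.resize(c,None,fx=4.5,fy=4,interpolation=cv2.INTER_CUBIC)[:600,:800])
c=p[245:345,135:215,::-1]; c=np.clip(c.astype(float)*1.8,0,255).astype(np.uint8)
cv2.imwrite("pics/topt.png",cv2.resize(c,None,fx=5,fy=5,interpolation=cv2.INTER_CUBIC))
z=np.load("pics/scene0.npz");p=z["p"]
c=p[150:280,210:390,::-1]; c=np.clip(c.astype(float)*1.3,0,255).astype(np.uint8)
cv2.imwrite("pics/scz.png",cv2.resize(c,None,fx=4,fy=4,interpolation=cv2.INTER_CUBIC))
E
```

```text
(no output)
```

View pics/topz.png

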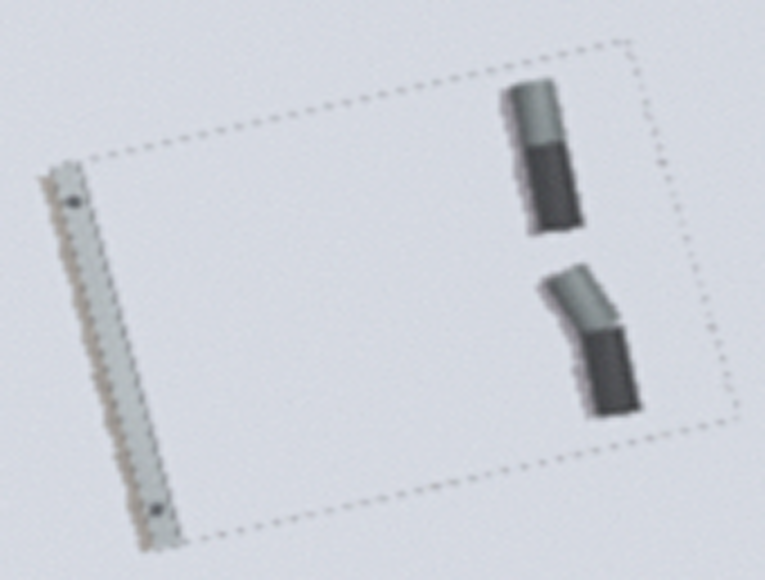

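View pics/topt.png

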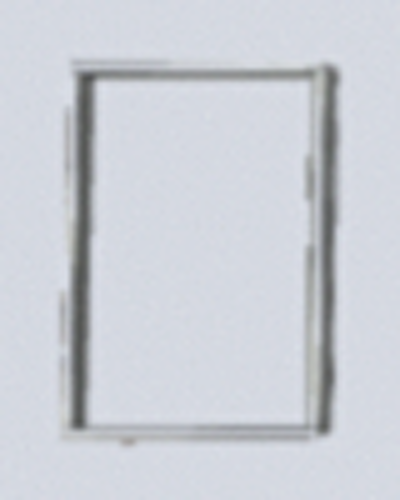

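View pics/scz.png

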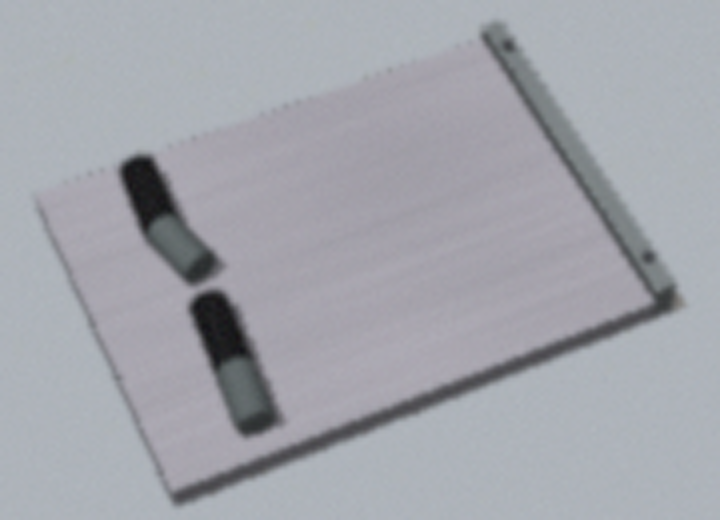

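```bash
cat > h.py <<'E'
import numpy as np,cv2
from station import calibration
def px2w(n,uv,z):
    c=calibration(n);K=c["mtx"];T=c["world_from_camera"]
    uv=np.atleast_2d(np.asarray(uv,float))
    r=np.c_[(uv[:,0]-K[0,2])/K[0,0],(uv[:,1]-K[1,2])/K[1,1],np.ones(len(uv))]@T[:3,:3].T
    s=(z-T[2,3])/r[:,2]
    return T[:3,3]+r*s[:,None]
def depth_pts(n,d):
    c=calibration(n);K=c["mtx"];T=c["world_from_camera"]
    v,u=np.mgrid[:480,:640]
    P=np.stack([(u-K[0,2])/K[0,0]*d,(v-K[1,2])/K[1,1]*d,d],-1)
    return P@T[:3,:3].T+T[:3,3]
E
python3 - <<'E'
from h import *
tz=lambda a:[(255+(x+.5)/4.5-.5,210+(y+.5)/4-.5) for x,y in a]
c=px2w("top",tz([(630,40),(738,418)]),20);print("far corners",c.round(1).tolist())
b=px2w("top",tz([(80,163),(182,543)]),32);print("bar inner top",b.round(1).tolist())
for A in(c,b):
    e=A[0]-A[1];print(np.linalg.norm(e),np.arctan2(e[1],e[0]))
z=np.load("pics/top0.npz");p=z["p"].astype(int);d=z["d"];W=depth_pts("top",d)
for n in ("top","scene"):
    z=np.load(f"pics/{n}0.npz");W=depth_pts(n,z["d"])
    H=W[...,2]; m=(W[...,0]>330)&(W[...,0]<680)&(W[...,1]>-250)&(W[...,1]<120)
    pl=m&(abs(H-20)<5); print(n,"plate z",np.median(H[pl]),pl.sum())
    from scipy.ndimage import label
    t=m&(H>32 if n=="top" else H>30)
    L,k=label(t)
    for i in range(1,k+1):
        q=W[L==i]
        if len(q)<60: continue
        r=cv2.minAreaRect(q[:,:2].astype(np.float32));bx=cv2.boxPoints(r)
        e=max([bx[1]-bx[0],bx[2]-bx[1]],key=np.linalg.norm);print(len(q),np.round(r[0],1),np.round(r[1],1),"ang",round(float(np.arctan2(*(e[::-1]*np.sign(e[0])))),3),"zmax",q[:,2].max().round(1))
    # tray / mould heights
    tm=(W[...,1]>180)&(W[...,1]<450)&(W[...,0]>250)&(W[...,0]<560)&(H>25)&(H<50)
    L,k=label(cv2.dilate(tm.astype(np.uint8),np.ones((3,3))))
    for i in range(1,k+1):
        q=W[(L==i)&tm]
        if len(q)<60: continue
        r=cv2.minAreaRect(q[:,:2].astype(np.float32));print("tray?",len(q),r,q[:,2].max())
    mm=(W[...,1]>-430)&(W[...,1]<-220)&(W[...,0]>300)&(W[...,0]<600)&(H>15)
    q=W[mm]
    if len(q): print("mould",cv2.minAreaRect(q[:,:2].astype(np.float32)),np.percentile(q[:,2],[50,99]))
E
```

```text
far corners [[689.5, -173.4, 20.0], [447.8, -236.7, 20.0]]
bar inner top [[602.0, 139.8, 32.0], [363.3, 75.3, 32.0]]
249.82099652977263 0.25616238028935995
247.24166002166112 0.2639135100622349
top plate z 19.39047459141716 9549
373 [554.  -94.7] [ 77.9 217. ] ang -0.478 zmax 1539.5
374 [ 467.5 -100.9] [ 95.7 155.2] ang -1.108 zmax 1539.5
tray? 284 ((473.26776123046875, 386.39202880859375), (167.25802612304688, 129.2586669921875), 1.1757984161376953) 42.55326062843301
mould ((509.13531494140625, -306.6221923828125), (176.04229736328125, 183.87704467773438), 5.864237308502197) [33.80950396 41.80316091]
scene plate z 18.465499716053614 8587
327 [ 494.9 -154. ] [101.4  31.6] ang 0.342 zmax 47.9
372 [ 611.2 -124.1] [100.3  25. ] ang 0.205 zmax 48.7
tray? 283 ((472.201904296875, 387.3341369628906), (169.09243774414062, 128.9929656982422), 1.7316091060638428) 38.659025035614945
mould ((510.9896545410156, -310.6271667480469), (177.5302734375, 181.28456115722656), 0.17396867275238037) [33.29000156 37.94266706]
```

```bash
cat > seg.py <<'E'
from h import *
from scipy.ndimage import label
def seg(n,p,roi):
    x0,y0,x1,y1=roi;g=p.astype(int).sum(2)/3
    sub=g[y0:y1,x0:x1]; bg=np.median(sub); 
    m=np.zeros(g.shape,bool); m[y0:y1,x0:x1]=sub<bg*.8
    L,k=label(m,np.ones((3,3)))
    for i in range(1,k+1):
        if (L==i).sum()<80: continue
        v,u=np.nonzero(L==i); q=px2w(n,np.c_[u,v],33)[:,:2]
        dark=g[v,u]<bg*.42
        out=[]
        for nm,s in(("all",q),("base",q[dark]),("cap",q[~dark])):
            if len(s)<5: continue
            r=cv2.minAreaRect(s.astype(np.float32));w=np.linalg.eigh(np.cov(s.T));e=w[1][:,1];e=e*np.sign(e[0])
            print(n,nm,len(s),"mean",s.mean(0).round(1),"rect",np.round(r[0],1),np.round(r[1],1),"ang",np.arctan2(e[1],e[0]).round(3))
E
python3 - <<'E'
from seg import *
seg("top",np.load("pics/top0.npz")["p"],(340,225,405,318))
seg("scene",np.load("pics/scene0.npz")["p"],(232,180,300,262))
E
```

```text
top all 468 mean [ 611.1 -122.9] rect [ 611.4 -122. ] [97.4 33.1] ang 0.198
top base 176 mean [ 592.3 -128.7] rect [ 592.2 -128.8] [51.8 21.9] ang 0.207
top cap 292 mean [ 622.5 -119.4] rect [ 611.4 -122. ] [97.4 33.1] ang 0.136
top all 477 mean [ 494.4 -153.8] rect [ 494.4 -154. ] [97.1 36.7] ang 0.337
top base 175 mean [ 475.9 -162.1] rect [ 476.2 -162.2] [51.4 21.9] ang 0.238
top cap 302 mean [ 505.2 -149. ] rect [ 494.4 -154. ] [97.1 36.7] ang 0.302
scene all 402 mean [ 495.8 -152.6] rect [ 494.4 -153.9] [116.1  34.8] ang 0.324
scene base 173 mean [ 481.4 -157.3] rect [ 493.5 -154.5] [106.8  27.7] ang 0.349
scene cap 229 mean [ 506.7 -149.1] rect [ 494.4 -153.9] [116.1  34.8] ang 0.306
scene all 463 mean [ 611.9 -122.4] rect [ 609.9 -122.4] [113.3  30.6] ang 0.2
scene base 201 mean [ 597.3 -126.2] rect [ 610.2 -123.5] [106.   23.4] ang 0.202
scene cap 262 mean [ 623.  -119.4] rect [ 609.9 -122.4] [113.3  30.6] ang 0.172
```

```bash
cat >> h.py <<'E'
from scipy.spatial.transform import Rotation as R
PC=np.array([524,-41.5]);PY=0.26
def pl(x,y): 
    c,s=np.cos(PY),np.sin(PY);return PC+np.array([c*x-s*y,s*x+c*y])
def rows(o,pts):
    """pts: (x,y,z,yaw) world, tool down -> cm/rad tool rows"""
    R0=R.from_euler("xyz",o["ee_rot"])
    for x,y,z,yaw in pts:
        d=R0.inv().apply(np.array([x,y,z])-o["eef_pos"])/10
        rv=(R0.inv()*R.from_euler("xyz",[np.pi,0,yaw])).as_rotvec()
        print(np.r_[d.round(2),rv.round(3)].tolist())
def st(o): print("t",o["clock"],"pos",np.round(o["eef_pos"],1),"rot",np.round(o["ee_rot"],3),"F",np.round(o["contact_force"],1),"w",round(float(o["grip_width"]),1))
E
python3 - <<'E'
from h import *;from station import get_obs
o=get_obs();st(o);a=pl(63.5,-141);print(a);rows(o,[(*a,300,.26),(*a,196,.26)])
E
```

```text
t 0.1 pos [230.4 580.7 403.8] rot [-3.141e+00  2.000e-03  1.193e+00] F [-1.3 -0.3 -0.7] w 85.8
[ 621.61412143 -161.43637187]
[-54.53, 63.75, 10.46, 0.001, 0.002, 0.933]
[-54.51, 63.75, 20.86, 0.001, 0.002, 0.933]
```

Emit:
send_rows([
  [-4,4.5,1,0,0,0.07,5],
  [-9,10.5,2,0,0,0.15,5],
  [-14,16.4,3,0,0,0.24,5],
  [-18,21,4,0,0,0.31,5],
  [-22,25.7,4.5,0,0,0.38,5],
  [-26,30.4,5,0,0,0.45,5],
  [-30,35,6,0,0,0.52,5],
  [-34,39.7,7,0,0,0.59,5],
  [-38,44.4,8,0,0,0.66,5],
  [-43,50.2,9,0,0,0.74,5],
  [-48,56,10,0,0,0.83,5],
  [-54.5,63.7,10.5,0,0,0.933,5],
])

```text
clock: 1.6
eef_pos: [576.5, -77.9, 306.4]
ee_rot: [3.141, 0.003, 0.256]
contact_force: [1.2, 0.9, -0.8]
grip_width: 50.1
```

```bash
python3 - <<'E'
from h import *;from station import get_obs
o=get_obs();st(o);a=pl(63.5,-141);rows(o,[(*a,300,.26),(*a,196,.26)])
E
```

```text
t 1.6 pos [576.5 -77.9 306.4] rot [3.141e+00 3.000e-03 2.560e-01] F [ 1.2  0.9 -0.8] w 50.1
[2.25, 9.23, 0.64, 0.0, 0.003, -0.004]
[2.27, 9.22, 11.04, 0.0, 0.003, -0.004]
```

Emit:
send_rows([
  [1.2,5,0.5,0,0,0,5],
  [2.3,9.2,0.6,0,0,0,5],
  [2.3,9.2,0.6,0,0,0,5],
  [2.3,9.2,4,0,0,0,5],
  [2.3,9.2,7,0,0,0,5],
  [2.3,9.2,9,0,0,0,5],
  [2.3,9.2,10.5,0,0,0,5],
  [2.3,9.2,11,0,0,0,5],
  [2.3,9.2,11,0,0,0,5],
])

```text
clock: 2.72
eef_pos: [622.0, -161.1, 196.7]
ee_rot: [3.141, 0.002, 0.256]
contact_force: [0.5, -0.5, 0.6]
grip_width: 50.0
```

```bash
python3 - <<'E'
from h import *;from station import *
p,d=camera("scene");o=get_obs();st(o)
b=pl(63.5,-110);c=pl(63.5,0);e=pl(63.5,118);rows(o,[(*b,196,.26),(*c,196,.26),(*e,196,.26)])
cv2.imwrite("pics/s1.png",cv2.resize(p[120:300,180:420,::-1],None,fx=3,fy=3,interpolation=cv2.INTER_CUBIC))
E
```

```text
t 2.775 pos [ 622.2 -161.2  197.1] rot [3.14e+00 1.00e-03 2.56e-01] F [-0.5  0.1  0. ] w 50.1
[-0.07, -3.09, 0.1, 0.001, 0.001, -0.004]
[-0.11, -14.09, 0.09, 0.001, 0.001, -0.004]
[-0.16, -25.89, 0.08, 0.001, 0.001, -0.004]
```

View pics/s1.png

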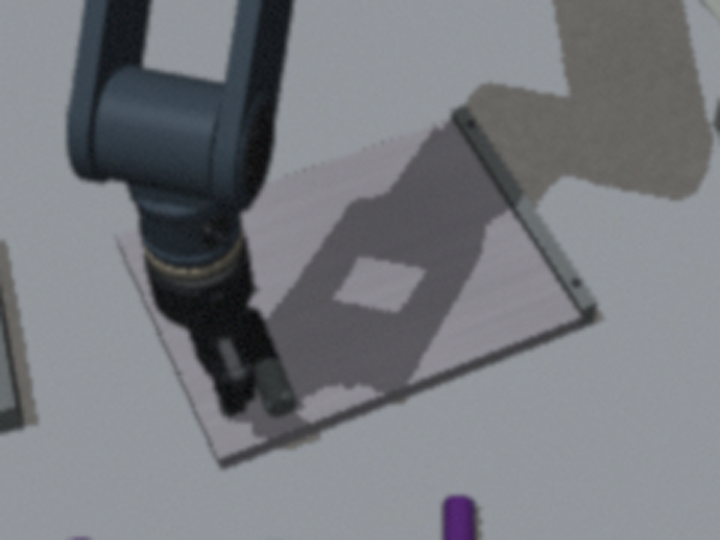

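The picture shows the fingers behind (left of) the straight tube, whose cap is at about (275,385). Nothing is touching yet, so I start the slow push.

Emit:
send_rows([
  [0,-0.5,0.1,0,0,0,5],
  [0,-1,0.1,0,0,0,5],
  [0,-1.5,0.1,0,0,0,5],
  [0,-2,0.1,0,0,0,5],
  [0,-2.6,0.1,0,0,0,5],
  [0,-3.2,0.1,0,0,0,5],
  [0,-3.9,0.1,0,0,0,5],
  [0,-4.6,0.1,0,0,0,5],
  [0,-5.3,0.1,0,0,0,5],
  [0,-6,0.1,0,0,0,5],
  [0,-6.7,0.1,0,0,0,5],
  [0,-7.4,0.1,0,0,0,5],
])

```text
clock: 4.28
eef_pos: [603.3, -89.2, 196.0]
ee_rot: [3.14, 0.001, 0.256]
contact_force: [0.6, -0.0, -0.3]
grip_width: 50.4
```

```bash
python3 - <<'E'
from h import *;from station import *
p,d=camera("scene");o=get_obs();st(o)
e=pl(63.5,118);rows(o,[(*e,196,.26)])
cv2.imwrite("pics/s2.png",cv2.resize(p[120:300,180:420,::-1],None,fx=3,fy=3,interpolation=cv2.INTER_CUBIC))
E
```

```text
t 4.325 pos [602.9 -88.3 195.9] rot [3.141e+00 2.000e-03 2.570e-01] F [-0.6  0.5 -0.1] w 50.0
[-0.13, -18.35, -0.01, 0.0, 0.002, -0.003]
```

View pics/s2.png

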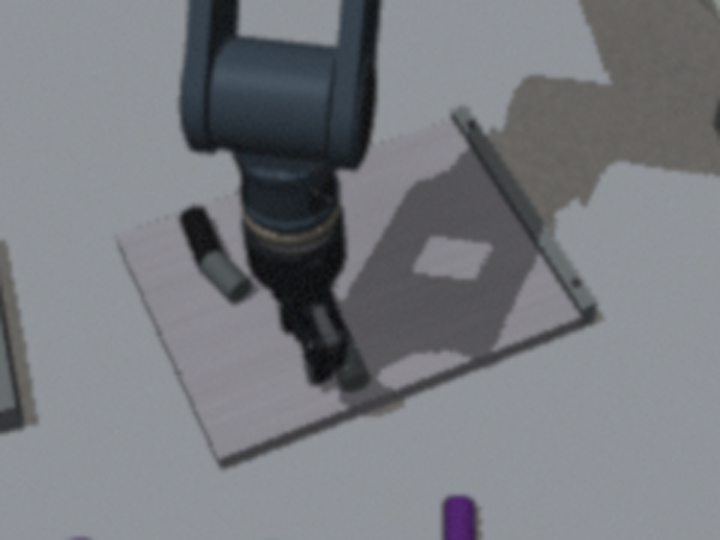

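The tube, cap at about (352,370), is just ahead of the fingers, and the crooked tube has not moved. I continue.

Emit:
send_rows([
  [0,-0.7,0,0,0,0,5],
  [0,-1.4,0,0,0,0,5],
  [0,-2.1,0,0,0,0,5],
  [0,-2.8,0,0,0,0,5],
  [0,-3.5,0,0,0,0,5],
  [0,-4.2,0,0,0,0,5],
  [0,-4.9,0,0,0,0,5],
  [0,-5.6,0,0,0,0,5],
  [0,-6.3,0,0,0,0,5],
  [0,-7,0,0,0,0,5],
  [0,-7.7,0,0,0,0,5],
  [0,-8.4,0,0,0,0,5],
])

```text
clock: 5.82
eef_pos: [581.5, -6.6, 195.9]
ee_rot: [3.141, 0.002, 0.257]
contact_force: [0.4, -0.4, -0.6]
grip_width: 50.2
```

```bash
python3 - <<'E'
from h import *;from station import *
p,d=camera("scene");o=get_obs();st(o)
e=pl(63.5,118);rows(o,[(*e,196,.26)])
cv2.imwrite("pics/s3.png",cv2.resize(p[120:300,180:420,::-1],None,fx=3,fy=3,interpolation=cv2.INTER_CUBIC))
E
```

```text
t 5.875 pos [581.   -5.9 195.8] rot [-3.141e+00  3.000e-03  2.570e-01] F [-0.8  0.2 -0.8] w 49.9
[-0.11, -9.82, -0.01, -0.0, 0.003, -0.003]
```

View pics/s3.png

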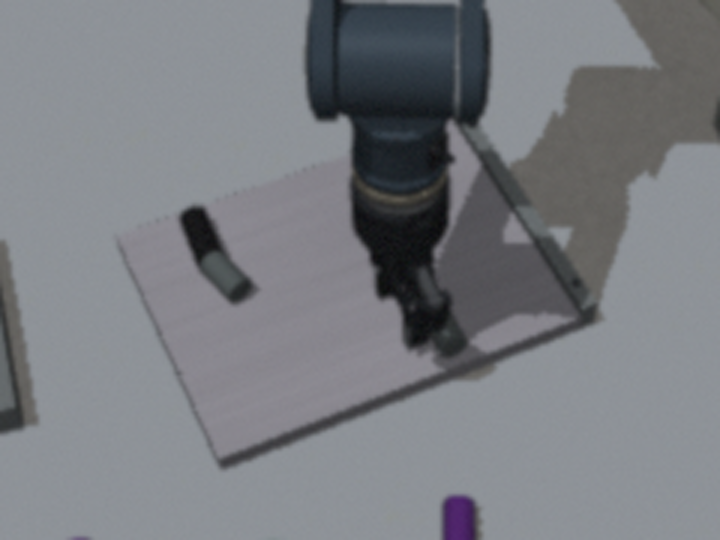

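The tube, cap at about (452,335), is still against the fingers and parallel to the bar.

Emit:
send_rows([
  [0,-0.7,0,0,0,0,5],
  [0,-1.4,0,0,0,0,5],
  [0,-2.1,0,0,0,0,5],
  [0,-2.8,0,0,0,0,5],
  [0,-3.5,0,0,0,0,5],
  [0,-4.2,0,0,0,0,5],
  [0,-4.9,0,0,0,0,5],
  [0,-5.6,0,0,0,0,5],
  [0,-6.2,0,0,0,0,5],
  [0,-6.8,0,0,0,0,5],
  [0,-7.3,0,0,0,0,5],
  [0,-7.7,0,0,0,0,5],
])

```text
clock: 7.38
eef_pos: [561.4, 68.9, 195.9]
ee_rot: [-3.141, 0.003, 0.257]
contact_force: [-0.4, 0.0, -0.1]
grip_width: 49.9
```

```bash
python3 - <<'E'
from h import *;from station import *
p,d=camera("scene");o=get_obs();st(o)
e=pl(63.5,118);rows(o,[(*e,196,.26)])
cv2.imwrite("pics/s4.png",cv2.resize(p[120:280,260:460,::-1],None,fx=3.7,fy=3.7,interpolation=cv2.INTER_CUBIC))
E
```

```text
t 7.425 pos [561.2  69.2 195.9] rot [-3.141e+00  3.000e-03  2.580e-01] F [-0.3  0.1 -0.2] w 50.0
[-0.1, -2.05, -0.01, -0.001, 0.003, -0.002]
```

View pics/s4.png

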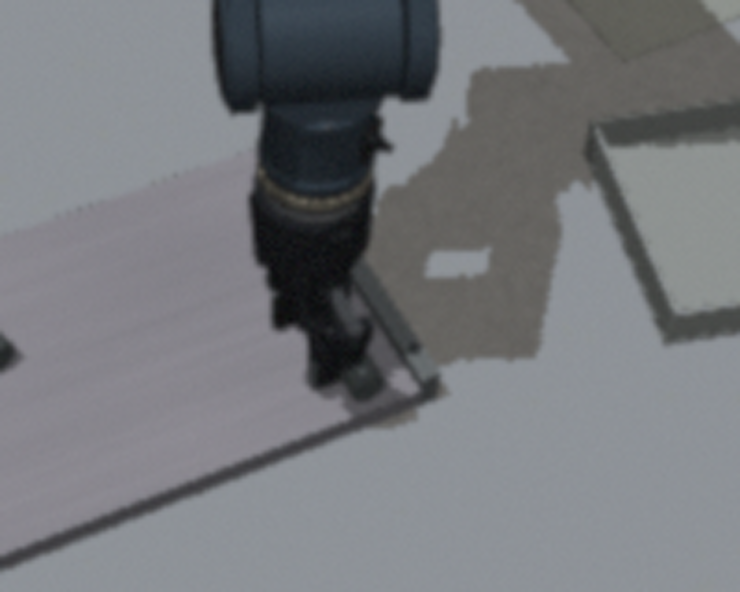

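The tube, cap at about (362,380), is about 2 cm short of the bar. I close the gap slowly and watch the force.

Emit:
send_rows([
  [0,-0.3,0,0,0,0,5],
  [0,-0.6,0,0,0,0,5],
  [0,-0.9,0,0,0,0,5],
  [0,-1.2,0,0,0,0,5],
  [0,-1.5,0,0,0,0,5],
  [0,-1.6,0,0,0,0,5],
  [0,-1.7,0,0,0,0,5],
  [0,-1.8,0,0,0,0,5],
  [0,-1.8,0,0,0,0,5],
])

```text
clock: 8.55
eef_pos: [556.6, 86.7, 195.9]
ee_rot: [-3.141, 0.003, 0.258]
contact_force: [-0.0, 0.2, -0.0]
grip_width: 49.9
```

```bash
python3 - <<'E'
from h import *;from station import *
p,d=camera("scene");o=get_obs();st(o)
e=pl(63.5,118);rows(o,[(*e,196,.26)])
cv2.imwrite("pics/s5.png",cv2.resize(p[150:270,300:420,::-1],None,fx=5,fy=5,interpolation=cv2.INTER_CUBIC))
E
```

```text
t 8.6 pos [556.6  86.6 195.9] rot [-3.141e+00  3.000e-03  2.580e-01] F [0.4 0.4 0.1] w 50.2
[-0.1, -0.25, -0.01, -0.001, 0.003, -0.002]
```

View pics/s5.png

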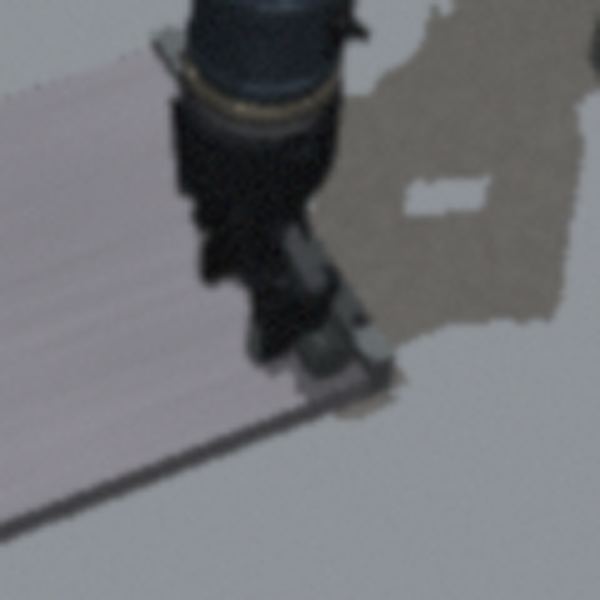

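It is nearly there and the force still reads zero. I go on in millimetre steps.

Emit:
send_rows([
  [0,-0.1,0,0,0,0,5],
  [0,-0.2,0,0,0,0,5],
  [0,-0.25,0,0,0,0,5],
  [0,-0.25,0,0,0,0,5],
])

```text
clock: 9.1
eef_pos: [556.0, 89.1, 195.9]
ee_rot: [-3.141, 0.003, 0.258]
contact_force: [-0.4, -0.2, 0.8]
grip_width: 50.1
```

Emit:
send_rows([
  [0,-0.1,0,0,0,0,5],
  [0,-0.15,0,0,0,0,5],
  [0,-0.15,0,0,0,0,5],
])

```text
clock: 9.48
eef_pos: [555.5, 90.6, 195.9]
ee_rot: [-3.141, 0.003, 0.258]
contact_force: [0.6, 0.8, -0.2]
grip_width: 49.6
```

Emit:
send_rows([
  [0,-0.1,0,0,0,0,5],
  [0,-0.2,0,0,0,0,5],
  [0,-0.2,0,0,0,0,5],
])

```text
clock: 9.85
eef_pos: [555.5, 91.7, 196.0]
ee_rot: [3.14, 0.003, 0.26]
contact_force: [0.3, -6.4, 0.4]
grip_width: 50.2
```

```bash
python3 - <<'E'
from h import *;from station import *
p,d=camera("scene");o=get_obs();st(o)
cv2.imwrite("pics/s6.png",cv2.resize(p[190:250,330:390,::-1],None,fx=10,fy=10,interpolation=cv2.INTER_CUBIC))
p,d=camera("top")
cv2.imwrite("pics/t6.png",np.clip(1.8*cv2.resize(p[210:355,255:425,::-1],None,fx=4.5,fy=4,interpolation=cv2.INTER_CUBIC).astype(float),0,255))
E
```

```text
t 9.9 pos [555.5  91.6 196. ] rot [3.14e+00 3.00e-03 2.59e-01] F [ 1.1 -5.3  0.2] w 49.9[ WARN:0@1.976] global loadsave.cpp:1063 imwrite_ Unsupported depth image for selected encoder is fallbacked to CV_8U.
```

View pics/s6.png

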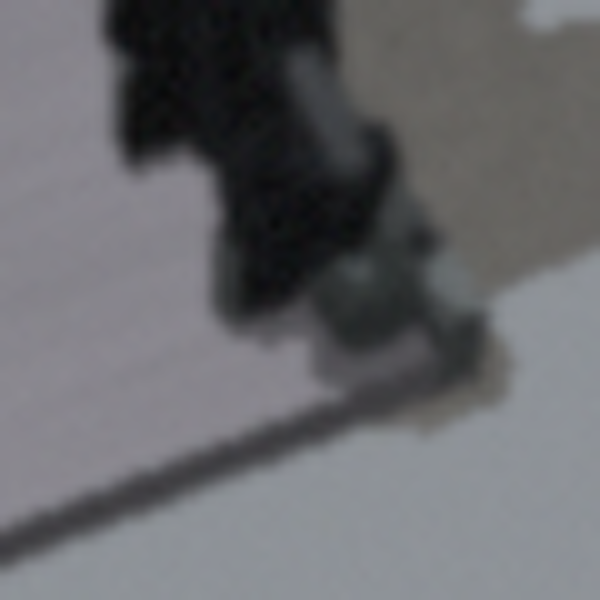

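View pics/t6.png

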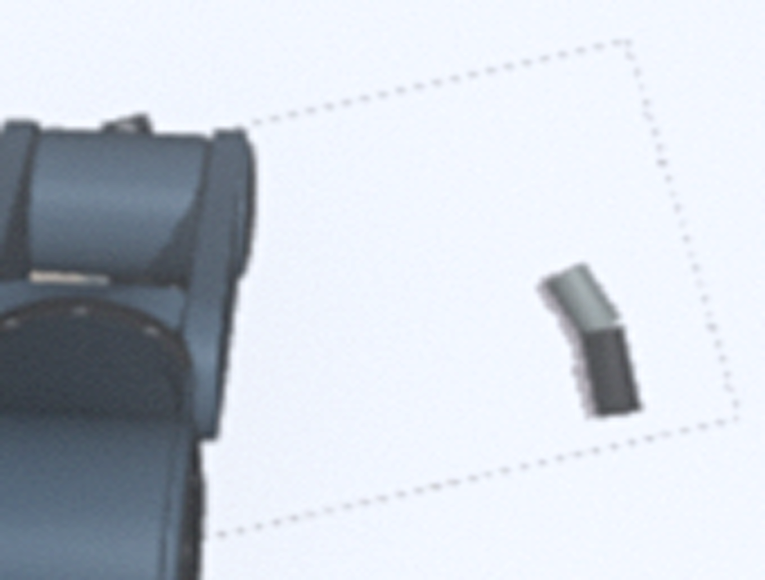

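The fingers now press at about 6 N, with the tube (cap at about (362,300) in the zoom) up against the bar. I press slightly more to seat it and then back off slowly.

Emit:
send_rows([
  [0,-0.1,0,0,0,0,5],
  [0,-0.1,0,0,0,0,5],
  [0,-0.1,0,0,0,0,5],
])

```text
clock: 10.32
eef_pos: [555.4, 91.9, 196.1]
ee_rot: [3.139, 0.003, 0.26]
contact_force: [0.1, -5.3, -0.4]
grip_width: 49.9
```

Emit:
send_rows([
  [0,0.1,0,0,0,0,5],
  [0,0.2,0,0,0,0,5],
  [0,0.4,0,0,0,0,5],
  [0,0.9,0,0,0,0,5],
  [0,1.6,0,0,0,0,5],
  [0,3,0,0,0,0,5],
  [0,4,-2,0,0,0,6],
  [0,5,-6,0,0,0,7],
  [0,6,-8,0,0,0,7],
  [0,8,-8,0,0,0,7],
])

```text
clock: 11.58
eef_pos: [576.9, 13.8, 277.9]
ee_rot: [3.137, -0.001, 0.261]
contact_force: [0.6, -0.8, -0.4]
grip_width: 70.1
```

```bash
python3 - <<'E'
from h import *;from station import *
p,d=camera("scene");o=get_obs();st(o)
cv2.imwrite("pics/s7.png",cv2.resize(p[120:270,220:420,::-1],None,fx=4,fy=4,interpolation=cv2.INTER_CUBIC))
E
```

```text
t 11.625 pos [577.6  11.4 276.9] rot [ 3.136 -0.     0.259] F [ 0.8 -0.1  0.2] w 69.9
```

View pics/s7.png

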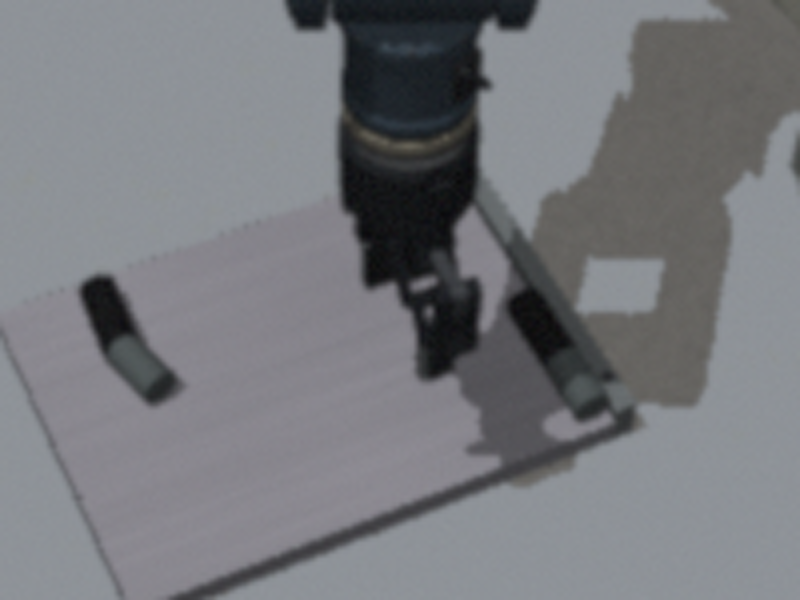

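The picture shows the straight tube lying along the bar, from about (520,300) to (590,400). Now the crooked one.

```bash
python3 - <<'E'
from h import *;from station import *
p,d=camera("top");o=get_obs();st(o)
from seg import seg
seg("top",p,(366,270,405,318))
rows(o,[(485.7,-159.8,290,.24-np.pi/2)])
E
```

```text
t 11.675 pos [576.9  12.3 276. ] rot [3.138e+00 2.000e-03 2.580e-01] F [ 0.3  0.6 -0.4] w 69.9
top all 479 mean [ 494.4 -153.7] rect [ 494.4 -154. ] [97.1 36.7] ang 0.336
top base 174 mean [ 476.  -162.1] rect [ 476.2 -162.2] [51.6 21.4] ang 0.244
top cap 305 mean [ 504.9 -148.9] rect [ 494.4 -154. ] [97.1 36.7] ang 0.297
[-13.21, 14.32, -1.32, 0.004, -0.002, 1.589]
```

Emit:
send_rows([
  [-1.5,1.5,-1,0,0,0.15,7],
  [-3,3,-1.3,0,0,0.32,7],
  [-5,5,-1.3,0,0,0.49,7],
  [-6.5,7,-1.3,0,0,0.66,7],
  [-8,9,-1.3,0,0,0.83,7],
  [-9.5,11,-1.3,0,0,1,7],
  [-11,12.5,-1.3,0,0,1.17,7],
  [-12,13.5,-1.3,0,0,1.34,7],
  [-13.2,14.3,-1.3,0,0,1.5,7],
  [-13.2,14.3,-1.3,0,0,1.59,7],
  [-13.2,14.3,-1.3,0,0,1.59,7],
  [-13.2,14.3,-1.3,0,0,1.59,7],
])

```text
clock: 13.18
eef_pos: [485.6, -159.4, 289.1]
ee_rot: [3.139, -0.003, -1.331]
contact_force: [-0.5, 0.1, 0.3]
grip_width: 70.3
```

```bash
python3 - <<'E'
from h import *;from station import *
o=get_obs();st(o)
rows(o,[(485.7,-159.8,195.5,.24-np.pi/2)])
E
```

```text
t 13.175 pos [ 485.6 -159.4  289.1] rot [ 3.139e+00 -3.000e-03 -1.331e+00] F [-0.5  0.1  0.3] w 70.3
[0.01, -0.03, 9.36, 0.003, -0.003, -0.0]
```

Emit:
send_rows([
  [0,0,3,0,0,0,7],
  [0,0,6,0,0,0,7],
  [0,0,8,0,0,0,7],
  [0,0,9,0,0,0,7],
  [0,0,9.35,0,0,0,7],
  [0,0,9.35,0,0,0,5],
  [0,0,9.35,0,0,0,4],
  [0,0,9.35,0,0,0,2],
  [0,0,9.35,0,0,0,1.5],
  [0,0,9.35,0,0,0,1.5],
  [0,0,9.35,0,0,0,1.5],
  [0,0,9.35,0,0,0,1.5],
], force=35)

```text
clock: 14.68
eef_pos: [485.6, -159.8, 196.3]
ee_rot: [3.14, -0.004, -1.331]
contact_force: [0.3, 0.2, 5.7]
grip_width: 25.1
```

```bash
python3 - <<'E'
from h import *;from station import *
o=get_obs();st(o)
p,d=camera("scene")
cv2.imwrite("pics/s8.png",cv2.resize(p[130:280,190:390,::-1],None,fx=4,fy=4,interpolation=cv2.INTER_CUBIC))
E
```

```text
t 14.675 pos [ 485.6 -159.8  196.3] rot [ 3.14  -0.004 -1.331] F [0.3 0.2 5.7] w 25.1
```

View pics/s8.png

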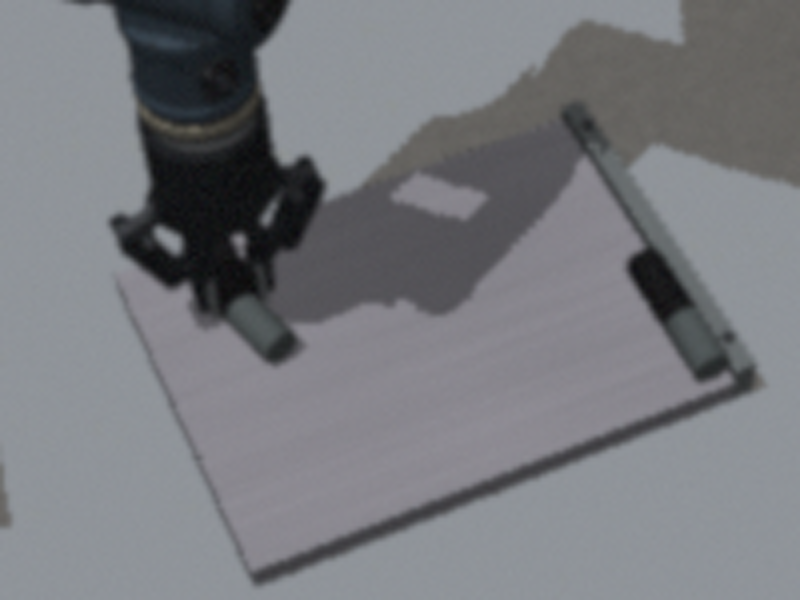

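The crooked tube is gripped, 25 mm wide, with its cap showing at (262,330). I'll check the straight tube from above while the arm is clear of it.

```bash
python3 - <<'E'
from h import *;from station import *;from seg import seg
p,d=camera("top")
c=p[235:350,255:330,::-1]
cv2.imwrite("pics/t8.png",np.clip(1.6*cv2.resize(c,None,fx=5,fy=5,interpolation=cv2.INTER_CUBIC).astype(float),0,255).astype(np.uint8))
np.savez("pics/t8.npz",p=p)
p2,_=camera("scene");seg("scene",p2,(345,185,364,232))
E
```

```text
scene all 322 mean [536.5 111.8] rect [537.5 113.5] [130.6  32.5] ang 0.106
scene base 153 mean [528.1 109.8] rect [528.3 109.5] [56.8 24.5] ang 0.182
scene cap 169 mean [544.2 113.6] rect [537.5 113.5] [130.6  32.5] ang 0.08
```

View pics/t8.png

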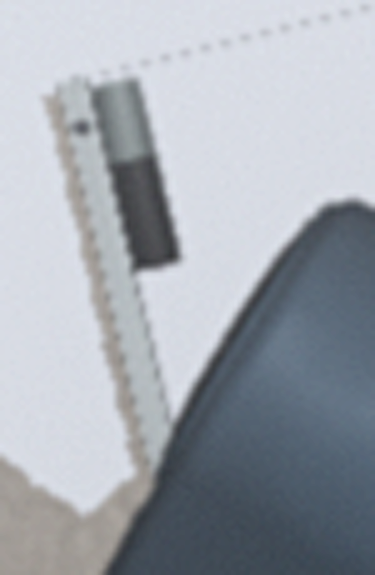

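From above, the straight tube, (95–175, 80–265) in the crop, lies flush along the bar and within the plate's edge. I lift the crooked tube.

Emit:
send_rows([
  [0,0,-1,0,0,0,1.5],
  [0,0,-3,0,0,0,1.5],
  [0,0,-6,0,0,0,1.5],
  [0,0,-9,0,0,0,1.5],
  [0,0,-11,0,0,0,1.5],
  [0,0,-11,0,0,0,1.5],
])

```text
clock: 15.58
eef_pos: [486.0, -159.5, 308.0]
ee_rot: [-3.14, -0.007, -1.331]
contact_force: [0.4, -0.5, -1.0]
grip_width: 24.7
```

```bash
python3 - <<'E'
from h import *;from station import *
o=get_obs();st(o)
rows(o,[(462,384,306,-1.45),(462,384,181,-1.45)])
p,d=camera("scene")
cv2.imwrite("pics/s9.png",cv2.resize(p[130:280,190:390,::-1],None,fx=4,fy=4,interpolation=cv2.INTER_CUBIC))
q=px2w("top",[(135+(a+.5)/5-.5,245+(b+.5)/5-.5) for a,b in [(66,437),(76,68),(315,68),(310,437)]],35);print(q.round(1),q.mean(0))
E
```

```text
t 15.575 pos [ 486.  -159.5  308. ] rot [-3.14  -0.007 -1.331] F [ 0.4 -0.5 -1. ] w 24.7
[-53.37, -10.59, -0.13, -0.001, -0.006, 0.119]
[-53.45, -10.58, 12.37, -0.001, -0.006, 0.119]
[[388.6 447.6  35. ]
 [575.1 452.4  35. ]
 [577.7 330.   35. ]
 [391.3 324.3  35. ]] [483.19117586 388.56956346  35.        ]
```

View pics/s9.png

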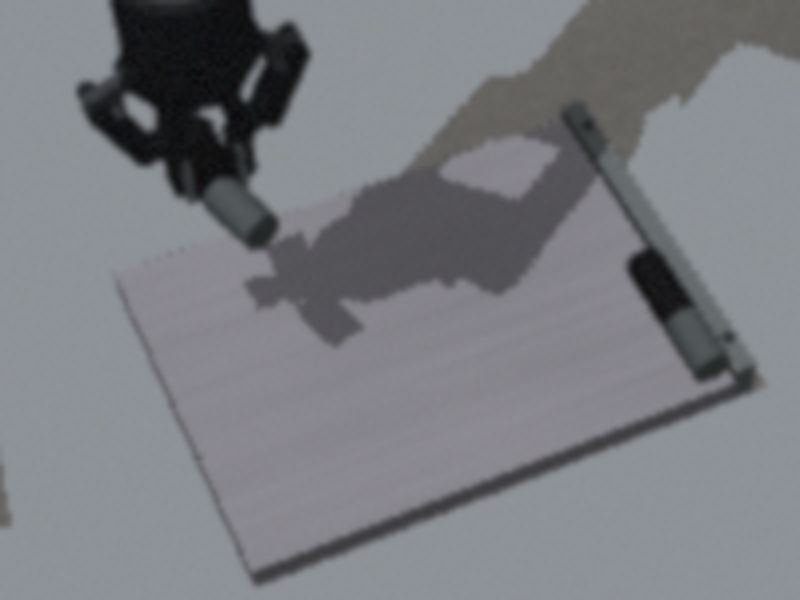

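The tube is held level, with its cap at (240,215). I carry it to the tray.

Emit:
send_rows([
  [-2,-0.4,-0.1,0,-0.006,0,1.5],
  [-5.5,-1.2,-0.1,0,-0.006,0.01,1.5],
  [-10,-2.2,-0.1,0,-0.006,0.02,1.5],
  [-15,-3.3,-0.1,0,-0.006,0.03,1.5],
  [-20,-4.4,-0.1,0,-0.006,0.04,1.5],
  [-25,-5.5,-0.1,0,-0.006,0.05,1.5],
  [-30,-6.6,-0.1,0,-0.006,0.06,1.5],
  [-35,-7.6,-0.1,0,-0.006,0.08,1.5],
  [-40,-8.7,-0.1,0,-0.006,0.09,1.5],
  [-45,-9.8,-0.1,0,-0.006,0.1,1.5],
  [-49.5,-10.8,-0.1,0,-0.006,0.11,1.5],
  [-52,-11.4,-0.1,0,-0.006,0.12,1.5],
])

```text
clock: 17.12
eef_pos: [470.6, 375.8, 303.8]
ee_rot: [3.138, 0.001, -1.448]
contact_force: [-0.3, -0.9, -0.6]
grip_width: 24.7
```

Emit:
send_rows([
  [0,0,0,0,0,0,1.5],
  [0,0,0,0,0,0,1.5],
])

```text
clock: 17.38
eef_pos: [469.2, 375.5, 302.6]
ee_rot: [3.134, -0.001, -1.447]
contact_force: [0.3, -0.3, -1.0]
grip_width: 24.5
```

```bash
python3 - <<'E'
from h import *;from station import *
o=get_obs();st(o)
rows(o,[(472,386,306,-1.45),(472,386,181,-1.45)])
p,d=camera("scene")
cv2.imwrite("pics/s10.png",cv2.resize(p[70:250,300:520,::-1],None,fx=3.3,fy=3.3,interpolation=cv2.INTER_CUBIC))
E
```

```text
t 17.375 pos [469.2 375.5 302.6] rot [ 3.134e+00 -1.000e-03 -1.447e+00] F [ 0.3 -0.3 -1. ] w 24.5
[-1.01, -0.4, -0.35, 0.007, -0.001, 0.003]
[-1.02, -0.49, 12.15, 0.007, -0.001, 0.003]
```

View pics/s10.png

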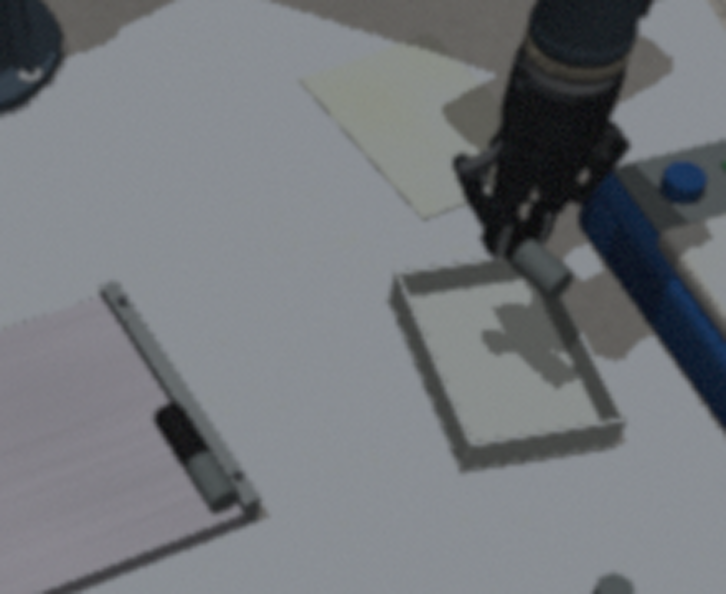

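The tube hangs above the tray, with its shadow inside it. Lowering now.

Emit:
send_rows([
  [-1,-0.4,1,0.007,0,0,1.5],
  [-1,-0.4,4,0.007,0,0,1.5],
  [-1,-0.5,7,0.007,0,0,1.5],
  [-1,-0.5,9.5,0.007,0,0,1.5],
  [-1,-0.5,11,0.007,0,0,1.5],
  [-1,-0.5,11.6,0.007,0,0,1.5],
  [-1,-0.5,12,0.007,0,0,1.5],
  [-1,-0.5,12.1,0.007,0,0,1.5],
  [-1,-0.5,12.1,0.007,0,0,1.5],
])

```text
clock: 18.55
eef_pos: [472.9, 385.6, 182.6]
ee_rot: [-3.14, -0.0, -1.448]
contact_force: [-0.3, 0.3, 0.5]
grip_width: 24.7
```

```bash
python3 - <<'E'
from h import *;from station import *
o=get_obs();st(o)
p,d=camera("scene")
cv2.imwrite("pics/s11.png",cv2.resize(p[110:230,400:520,::-1],None,fx=5,fy=5,interpolation=cv2.INTER_CUBIC))
E
```

```text
t 18.55 pos [472.9 385.6 182.6] rot [-3.14  -0.    -1.448] F [-0.3  0.3  0.5] w 24.7
```

View pics/s11.png

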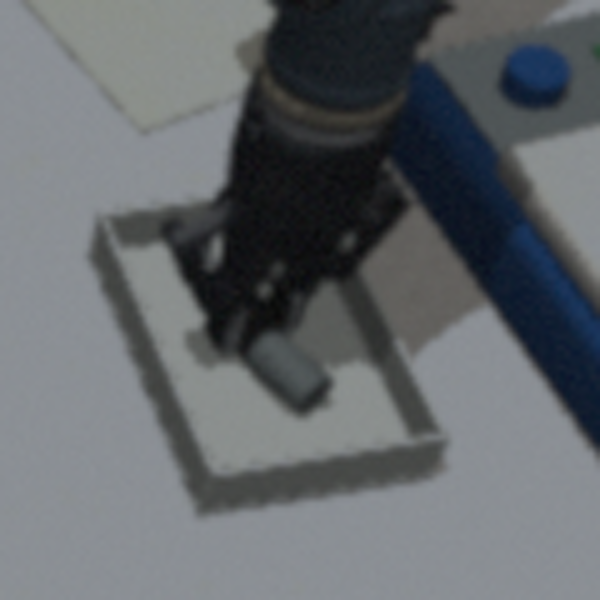

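Emit:
send_rows([
  [0,0,0.1,0,0,0,1.5],
  [0,0,0.2,0,0,0,1.5],
  [0,0,0.2,0,0,0,1.5],
])

```text
clock: 18.98
eef_pos: [472.8, 385.6, 180.5]
ee_rot: [-3.14, -0.0, -1.448]
contact_force: [-0.3, -0.1, -0.2]
grip_width: 25.0
```

Emit:
send_rows([
  [0,0,0.1,0,0,0,1.5],
  [0,0,0.1,0,0,0,1.5],
])

```text
clock: 19.23
eef_pos: [472.9, 385.6, 180.4]
ee_rot: [-3.14, -0.0, -1.448]
contact_force: [-0.9, -1.2, 5.3]
grip_width: 24.6
```

Emit:
send_rows([
  [0,0,0,0,0,0,2.6],
  [0,0,0,0,0,0,3],
  [0,0,0,0,0,0,4],
  [0,0,0,0,0,0,5],
  [0,0,0,0,0,0,5],
  [0,0,-1,0,0,0,5],
  [0,0,-4,0,0,0,5],
  [0,0,-8,0,0,0,5],
  [0,0,-12,0,0,0,5],
  [0,0,-12,0,0,0,5],
])

```text
clock: 20.48
eef_pos: [473.7, 386.3, 304.7]
ee_rot: [-3.132, 0.003, -1.448]
contact_force: [0.9, 0.4, -0.9]
grip_width: 49.9
```

Emit:
send_rows([
  [1,5,-3,0,0,0,5],
  [2,9,-5,0,0,0,5],
  [2,13,-6,0,0,0,5],
  [2,13,-6,0,0,0,5],
  [2,13,-6,0,0,0,5],
])

```text
clock: 21.1
eef_pos: [346.9, 350.4, 363.3]
ee_rot: [-3.131, 0.003, -1.448]
contact_force: [0.6, -0.1, -0.2]
grip_width: 50.0
```

```bash
python3 - <<'E'
from h import *;from station import *
o=get_obs();st(o)
p,d=camera("scene")
cv2.imwrite("pics/s12.png",cv2.resize(p[100:260,300:520,::-1],None,fx=3.6,fy=3.6,interpolation=cv2.INTER_CUBIC))
p,d=camera("top")
cv2.imwrite("pics/t12.png",np.clip(1.6*cv2.resize(p[225:355,130:330,::-1],None,fx=4,fy=4,interpolation=cv2.INTER_CUBIC).astype(float),0,255).astype(np.uint8))
E
```

```text
t 21.1 pos [346.9 350.4 363.3] rot [-3.131e+00  3.000e-03 -1.448e+00] F [ 0.6 -0.1 -0.2] w 50.0
```

View pics/s12.png

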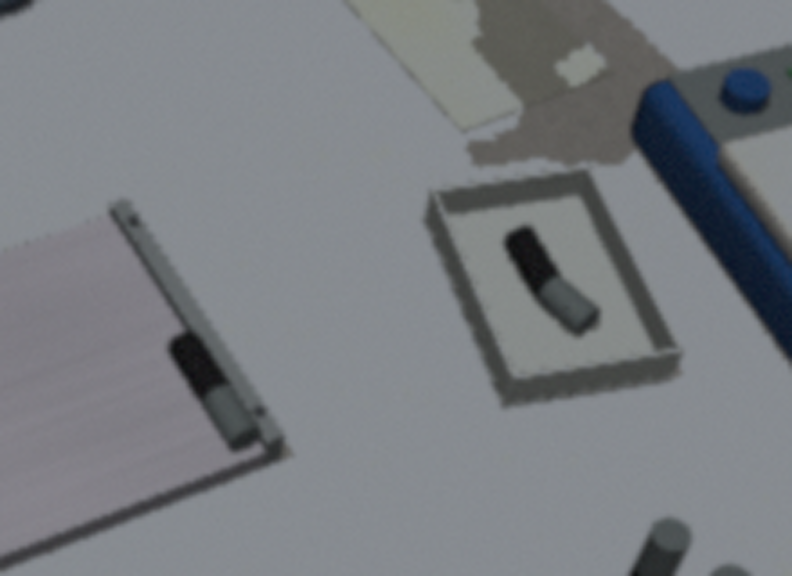

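View pics/t12.png

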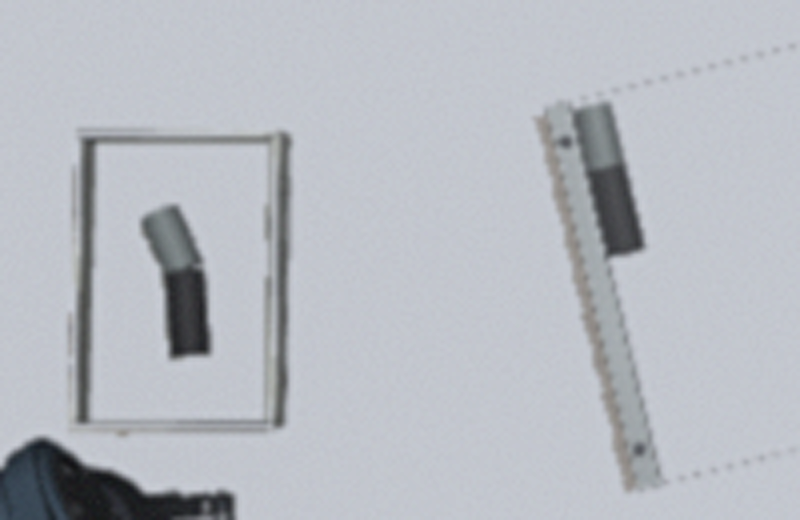

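Both views show the crooked tube lying flat in mid-tray, (175,280) in the top crop. The straight tube lies along the bar at (610,180). One numeric check before handing in.

```bash
python3 - <<'E'
from h import *;from station import *
p,d=camera("top");g=p.astype(int).mean(2)
m=np.zeros(g.shape,bool);s=g[245:292,270:296];m[245:292,270:296]=s<np.median(g[300:330,320:380])*.42
v,u=np.nonzero(m);q=px2w("top",np.c_[u,v],35)[:,:2];w=np.linalg.eigh(np.cov(q.T))[1][:,1];w*=np.sign(w[0])
c,s_=np.cos(PY),np.sin(PY);r=q.mean(0)-PC
print("base centre plate x,y",c*r[0]+s_*r[1],-s_*r[0]+c*r[1],"ang",np.arctan2(w[1],w[0]),len(q))
E
```

```text
base centre plate x,y 48.50221757157498 143.1953400941006 ang 0.26373457078662216 178
```

```bash
python3 -c "
from station import *
print(close_job())"
```

```text
the job is handed in; nothing more can be done
None
```

I rolled the straight tube about 24 cm along the plate with two spread fingers behind it, without picking it up, and seated it against the stop bar at about 5–6 N. Then I gripped the crooked tube across its base and put it in the white tray. I handed the job in at about 21 s of the 53 s allowed.

- **Straight tube:** it lies flush along the bar. Its axis measured 0.264 rad against 0.26 rad for the plate. It sits at plate y of about 143 mm, where 142 mm is nominal and the calibration is good to about 2 mm. Its cap end is about 8 mm inside the plate's edge.
- **Crooked tube:** both cameras show it lying flat near the middle of the tray, clear of the walls.
- **Arm:** it was clear of everything when I handed in, and wrist-force readings at the ends of moves never went above about 6.5 N.

No check failed or disagreed. The hand-in reports no verdict, so I have none to pass on.

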